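Sift the ladybird beads from the caterpillar ball

ROBOT

A 6-joint arm with a two-finger parallel gripper is mounted at the origin on the work surface. World frame = base frame: x ahead of the robot, y to its left, z up, the work surface at z = 0. Lengths are in mm, angles in rad, forces in N, time in s.
With the tool pointing down it reaches from about 350 to 875 mm from the base axis. Payload 4.2 kg.
Tool frame: the origin (TCP) lies at the very end of the fingers, on their centre line; the grasp point (between the pads) lies 19 mm behind it (manip.pinch_z is the distance from the TCP to the grasp point, in mm); z points along the fingers, y is the line along which they close (so a half turn about z gives the same grasp; the last joint's range is limited). The gripper opens to 87 mm and grips with 3 to 60 N. Pads are 19 mm wide; open, the fingers measure 117 mm over their backs; the gripper's body (75 mm by 190 mm) begins 51 mm behind the grasp point.
Start: joints at [-0.906, 0.385, 0.008, 0, -1.194, -0.259], TCP at [246.734, -574.214, 222.55] pointing down, gripper open.
Joint ranges: [-3.14, 3.14], [-1.21, 2.06], [-1.07, 1.41], [-3.16, 2.05], [-2.99, -0.16], [-3.1, 3.1]. Speed limits (rad/s): [2.79, 2.79, 3.14, 3.14, 3.14, 3.14].

INTERFACE

Orientations are given as a unit quaternion [w, x, y, z].
In Python, from workcell import manip gives the robot as it stands.
- The arm moves only by the tool inch_along, called after ">>>" as a command line: name --argument value ..., lists and objects as JSON in quotes. Schema: {"type":"object","properties":{"ticks":{"type":"array","items":{"type":"object","properties":{"x":{"type":"number"},"y":{"type":"number"},"z":{"type":"number"},"drx":{"type":"number"},"dry":{"type":"number"},"drz":{"type":"number"}},"additionalProperties":false},"minItems":1,"maxItems":8},"aperture":{"type":"number"},"grip_n":{"type":"number"},"only":{"type":"string"},"quiet":{"type":"boolean"},"lines":{"type":"string"}},"required":["ticks"],"additionalProperties":false}. ticks is a list of rows, 1 to 8 of them, each an object with the fields x, y, z (the shift in units of 100 mm), drx, dry, drz (a rotation vector in units of 0.05 rad); a field left out counts as zero; each row is the pose to reach, as a shift and turn from the pose commanded when the call began, along the tool's axes at that moment; what a row does not reach only later rows make up. A row lasts 1/8 s, in which the tool goes at most 62.5 mm and 0.188 rad, less where a joint would pass 70% of its speed; a pose out of reach is approached as far as the arm can. aperture is the finger opening in mm, set as the call begins (left out keeps the last). The fingers move at their own pace and stop on an object; grip_n is the grip in N (left out, the last holds). Time passes only in rows, so rows that do not move let the fingers close. The tool returns the time, the measured TCP pose, the force, the opening and the grip force at its end. only (a regular expression) keeps the lines of the reply that match it, lines (a string "A,B") keeps lines A to B, and quiet returns only ok. Input that does not fit is refused with a message, and nothing moves.
- manip.read_state(): the state, without advancing time (a new reading comes with each control period).
- manip.get_image(name): name is "side" or "top" or "wrist"; returns (picture, depth): 420x560x3 uint8, red, green, blue; 420x560 float32, mm along the optical axis (not along the pixel's ray), 0 where there is no reading.
- manip.calibration(name): a dict with "vertical_fov" (degrees; the focal length in pixels is half the picture's height over the tangent of half this angle, whatever the lens; pixels are square), "cx", "cy" (the principal point, pixels), "distortion" ([k1, k2, p1, p2, k3] as OpenCV has them; the pictures are not rectified), "position" and "orientation" of the camera in the world; the wrist camera has in their place "hand_eye" (4x4, takes a point from camera to tool coordinates, whose origin is the TCP and whose axes are the flange's). Camera axes: x right, y down, z forward; pixel columns grow to the right and rows downward; lengths in mm; the calibration is good to about 2 mm. A picture is of the moment at which its call begins: read the wrist's pose just before it. calibration takes no time and is no camera call.
- manip.hand_in(): hands the job in; it is judged then, once.
The state is a dict: "time": time; "q": joint angles; "joint_velocities": joint speeds; "joint_torque": joint torques, N m; "position": TCP position; "orientation": TCP orientation; "contact_force": force on the tool from outside, world axes, zero at the start; "torque": the same for the moment, N m; "opening": finger opening in mm; "grasp_force": force on a finger pad.
Only numpy, scipy, OpenCV 4.12 (cv2) and the standard library are available. Lean on these libraries where they do the work, as an engineer would, in place of code of your own. Each camera call takes 0.05 s, during which the arm holds its last target. There are 200 camera calls.

TASK

Rock the sieve toy by its red handle so that the lime ball rolls to the far end of the sieve and back again without leaving it, and both violet beads drop through the slots into the violet trough. Then tip the sieve right over towards the lime trough so that the ball rolls out into it, and let go.

Things in the scene. Friction and masses are not known exactly. Their poses are not given: they have to be found in the camera images.
- sifter: Sieve toy, fixed, 132 x 275 mm. Origin on the table under the sieve's hinge (along x, z 135 mm). Inside x +-58: violet trough y -102 to 31, lime trough y 39 to 157, walls 45-60 high. Red handle bar: 16 thick along x, 84 clear. Sieve turned t rad from rest (0 to 1.5): bar centre y = 110 sin(t-0.14), z = 135 + 110 cos(t-0.14) mm. Grip from above, fingers along y; bar can pivot in grip.
- ball: Lime wooden ball, 40 mm, 30 g; origin its centre; rolls along y on dowels in the sieve. Rest: its closed -y end is low, the ball there. Turning the sieve lowers the +y end, over the lime trough. Slowly to t 0.3: all roll to +y in under 1 s and its low lip holds the ball (a fast or larger rock can lose it); by t 1.4 it goes over. A spring (up to 5 N at the bar) returns the sieve when let go.
- bead_a: Violet bead, 18 mm, 10 g; origin its centre. It starts in the sieve (84 x 145 mm inside) at the low -y end, on the -x side of the ball, on a floored part 45 mm long; rolling on towards +y it drops through a 24 mm wide open slot into the violet trough below.
- bead_b: The second violet bead, same size and origin, on the +x side of the ball.

How it is judged (in metres and radians):
On the way, in this order (a step that is already met when the one before it is completed fails the run):
1. the sieve is rocked over and the lime ball has rolled to its far, low-lipped end, still in the sieve (x of ball in the frame of sifter between -0.062 and 0.062 m and y of ball in the frame of sifter between 0.025 and 0.085 m and z of ball in the frame of sifter between 0.105 and 0.2 m), for 0.05 s.
2. both violet beads lie in the violet trough and the lime ball has rolled back to the closed end of the sieve (x of bead_a in the frame of sifter between -0.062 and 0.062 m and y of bead_a in the frame of sifter between -0.106 and 0.035 m and z of bead_a in the frame of sifter between 0 and 0.06 m and x of bead_b in the frame of sifter between -0.062 and 0.062 m and y of bead_b in the frame of sifter between -0.106 and 0.035 m and z of bead_b in the frame of sifter between 0 and 0.06 m and x of ball in the frame of sifter between -0.062 and 0.062 m and y of ball in the frame of sifter between -0.09 and -0.025 m and z of ball in the frame of sifter between 0.115 and 0.2 m), for 0.2 s.
At the end, for the whole second after the job is handed in: Both violet beads lie in the violet trough (centres within its walls and lower than 60 mm), and the lime ball lies in the lime trough (centre within its walls and lower than 70 mm), moving slower than 0.2 m/s; the handle is let go (x of bead_a in the frame of sifter between -0.062 and 0.062 m and y of bead_a in the frame of sifter between -0.106 and 0.035 m and z of bead_a in the frame of sifter between 0 and 0.06 m and x of bead_b in the frame of sifter between -0.062 and 0.062 m and y of bead_b in the frame of sifter between -0.106 and 0.035 m and z of bead_b in the frame of sifter between 0 and 0.06 m and x of ball in the frame of sifter between -0.062 and 0.062 m and y of ball in the frame of sifter between 0.035 and 0.161 m and z of ball in the frame of sifter between 0 and 0.07 m and linear speed of ball below 0.2 m/s); the robot touches nothing.
It also fails if it takes over 54 s, if anything falls off the work surface, if the arm or the gripper's body presses on something with over 40 N, if the wrist force passes 120 N, or if a joint passes its speed limit or range.

## Working session

There is one attempt and no reset: what is moved stays moved. The work goes in short steps, Python scripts to look and compute and a tool call to move; the robot and the scene stay as the last step left them, time stands still between calls to the robot, and variables do not carry over. Pictures are saved under pics/ and viewed, at most 10 in all, crops included, and the job is handed in when it is done.

```bash
ls; mkdir -p pics; python3 - <<'E'
from workcell import manip
import cv2, numpy as np
for n in ("side","top"):
    im,d=manip.get_image(n); cv2.imwrite(f"pics/{n}0.png",im[:,:,::-1]); np.savez(f"{n}0.npz",im=im,d=d)
    print(n,manip.calibration(n))
s=manip.read_state(); print(s)
E
```

```text
pics
workcell.py
side {'vertical_fov': 55.393066863858884, 'cx': 278.73806552959724, 'cy': 208.8045776252218, 'distortion': array([-0.04144247,  0.        ,  0.        ,  0.        ,  0.        ]), 'position': array([186.39881257, 434.9472166 , 669.8932904 ]), 'orientation': array([ 0.12302159, -0.26967531,  0.87536929, -0.38192868])}
top {'vertical_fov': 51.82358749742484, 'cx': 274.30527658961836, 'cy': 206.66256980886743, 'distortion': array([-0.14001448,  0.        ,  0.        ,  0.        ,  0.        ]), 'position': array([410.78309694, -36.51993874, 940.36256751]), 'orientation': array([-0.04862617,  0.70908424, -0.70044173,  0.06493387])}
{'time': 0.1, 'q': array([-9.06367333e-01,  3.85503155e-01,  6.75598305e-03, -4.05413996e-04,
       -1.19402399e+00, -2.58626620e-01]), 'joint_velocities': array([ 0.00044986, -0.00038364,  0.00317559,  0.00135437,  0.00016928,
        0.00091206]), 'joint_torque': array([-1.93551808e-03, -3.91688883e+01,  1.87933213e+01,  4.23204884e+00,
        1.34286174e-02, -9.58354804e-05]), 'position': array([ 246.52897855, -573.73259243,  221.55666286]), 'orientation': array([-2.71011706e-04, -2.01438512e-01,  9.79500646e-01,  9.68011111e-04]), 'contact_force': array([ 0.02192702, -0.09961537, -0.53225889]), 'torque': array([ 0.04991036,  0.01619412, -0.0112232 ]), 'grasp_force': 0.0, 'opening': 87.09361038410077}
```

View pics/top0.png

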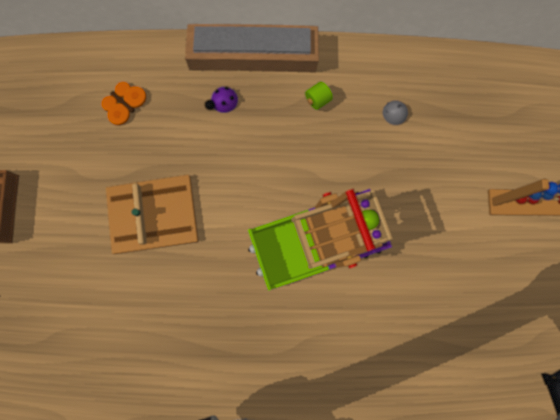

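View pics/side0.png

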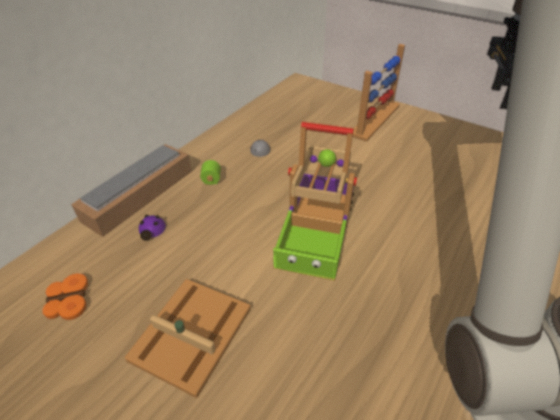

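The top view shows the toy: red bar from about (350,192) to (372,250), ball at (371,219), lime trough around (288,252). In the side view the bar is at (328,128), with the lime trough towards the camera.

```bash
cat > h.py <<'E'
import numpy as np, cv2
from workcell import manip
from scipy.spatial.transform import Rotation as R
def cam(n):
    c=manip.calibration(n); f=210/np.tan(np.radians(c["vertical_fov"]/2))
    K=np.array([[f,0,c["cx"]],[0,f,c["cy"]],[0,0,1]]); q=c["orientation"]
    return K,np.array(c["distortion"]),R.from_quat([q[1],q[2],q[3],q[0]]).as_matrix(),c["position"]
def rays(n,px):
    K,D,M,p=cam(n); u=cv2.undistortPoints(np.float64(px).reshape(-1,1,2),K,D).reshape(-1,2)
    return p,np.c_[u,np.ones(len(u))]@M.T
def plane(n,px,z):
    p,r=rays(n,px); return p+r*((z-p[2])/r[:,2])[:,None]
def depthpts(n,px,d):
    p,r=rays(n,px); px=np.int32(px); return p+r*d[px[:,1],px[:,0]][:,None]
def tri(a,b):
    (p,r),(q,s)=rays("top",[a]),rays("side",[b]); r=r[0];s=s[0]
    t=np.linalg.lstsq(np.c_[r,-s],q-p,rcond=None)[0]; A,B=p+r*t[0],q+s*t[1]
    return (A+B)/2,np.linalg.norm(A-B)
def mask(im,h0,h1,s=120,v=50):
    hsv=cv2.cvtColor(im,cv2.COLOR_RGB2HSV); hsv[:,:,0]=(hsv[:,:,0].astype(int)+90)%180
    return cv2.inRange(hsv,((h0+90),s,v),((h1+90),255,255))
def blobs(m,amin=8):
    cs,_=cv2.findContours(m,cv2.RETR_EXTERNAL,cv2.CHAIN_APPROX_NONE)
    return sorted([c for c in cs if cv2.contourArea(c)>amin],key=cv2.contourArea,reverse=True)
E
python3 - <<'E'
from h import *
np.set_printoptions(precision=1,suppress=True)
ends={}
for n in("top","side"):
    z=np.load(n+"0.npz");im,d=z["im"],z["d"]
    m=mask(im,-4,4,190,90)
    c=blobs(m)[0]; mm=np.zeros_like(m); cv2.drawContours(mm,[c],-1,255,-1)
    (cx,cy),wh,a=cv2.minAreaRect(c); print(n,"bar",cx,cy,wh,a)
    b=cv2.boxPoints(((cx,cy),wh,a)); L=sorted(range(4),key=lambda i:np.linalg.norm(b[i]-b[0])); e=[(b[0]+b[L[1]])/2,(b[L[2]]+b[L[3]])/2]
    e.sort(key=lambda p:p[1] if n=="top" else p[0]); print(np.array(e),"plane244\n",plane(n,e,244))
    ends[n]=e
    px=np.argwhere(mm)[:,::-1]; P=depthpts(n,px,d); print("depth median",np.median(P,0), np.percentile(P[:,2],[5,50,95]))
    g=blobs(mask(im,32,50,150,50),60)
    for c in g[:4]:
        r=cv2.minAreaRect(c); print("green",cv2.contourArea(c),r); 
        if n=="top": print(plane(n,cv2.boxPoints(r),55))
    for c in blobs(mask(im,128,150,80,30),4) if 0 else []: pass
print(tri(ends["top"][0],ends["side"][0]),tri(ends["top"][1],ends["side"][1]))
E
```

```text
top bar 359.7808532714844 219.5821990966797 (62.9681510925293, 7.841757774353027) 69.44395446777344
[[348.7 190.1]
 [370.8 249.1]] plane244
 [[ 553.4 -175.1  244. ]
 [ 456.1 -210.1  244. ]]
depth median [ 503.  -190.2  250.6] [247.6 250.6 253. ]
green 2966.5 ((287.5794677734375, 249.50390625), (64.51355743408203, 64.42489624023438), 71.02959442138672)
[[ 506.2    0.2   55. ]
 [ 551.6 -125.5   55. ]
 [ 425.9 -168.5   55. ]
 [ 382.6  -44.5   55. ]]
green 456.5 ((318.9615173339844, 94.69229125976562), (22.188007354736328, 24.68415641784668), 56.3099365234375)
[[ 809.8 -115.7   55. ]
 [ 844.1 -161.6   55. ]
 [ 800.7 -188.1   55. ]
 [ 767.2 -142.3   55. ]]
green 202.0 ((371.6499938964844, 217.9500274658203), (19.922346115112305, 13.28156566619873), 71.56504821777344)
[[ 548.8 -240.5   55. ]
 [ 558.1 -267.7   55. ]
 [ 518.2 -280.2   55. ]
 [ 509.1 -253.1   55. ]]Traceback (most recent call last):
  File "<stdin>", line 7, in <module>
IndexError: list index out of range
```

```bash
cat >> h.py <<'E'
TH=0.346; O=np.array([499.5,-178.1,0]); T=R.from_euler("z",TH).as_matrix()  # toy frame
def goal(g_toy,tilt=0.0,back=19):
    """tool pose relative to the current one: grasp point at g_toy (toy frame), tool tilted about toy x"""
    s=manip.read_state(); q=s["orientation"]; R0=R.from_quat([q[1],q[2],q[3],q[0]])
    best=None
    for sg in(1,-1):
        # tool y = sg*toy y, z = down, then tilted with the handle (top towards +y)
        M=T@R.from_euler("x",-tilt).as_matrix()@np.array([[-sg,0,0],[0,sg,0],[0,0,-1.]])
        rv=(R0.inv()*R.from_matrix(M)).as_rotvec()
        if best is None or np.linalg.norm(rv)<np.linalg.norm(best[1]): best=(M,rv)
    M,rv=best; p=O+T@np.array(g_toy,float)+M[:,2]*back
    return np.round(R0.inv().apply(p-s["position"]),1),np.round(rv,3),np.round(p,1)
def bar(t): return [0,110*np.sin(t-.14),135+110*np.cos(t-.14)]
E
python3 - <<'E'
from h import *
np.set_printoptions(precision=1,suppress=True)
b=np.array(bar(0)); print(b)
print(goal(b+[0,0,90]),goal(b))
z=np.load("side0.npz");im,d=z["im"],z["d"]
for s in (170,140,110):
  for c in blobs(mask(im,-6,4,s,60))[:3]:
    r=cv2.minAreaRect(c); print(s,r,cv2.contourArea(c), plane("side",[r[0]],244))
P=R.from_matrix(T).inv().apply(plane("side",[[302,126],[353,130]],244)-O); print(P)
E
```

```text
[  0.  -15.3 243.9]
(array([-387.6,  248.6,  -92.9]), array([ 0. , -0. ,  0.1]), array([ 504.7, -192.5,  314.9])) (array([-387.6,  248.4,   -2.9]), array([ 0. , -0. ,  0.1]), array([ 504.7, -192.5,  224.9]))
170 ((326.78466796875, 128.22308349609375), (50.48213195800781, 5.705597877502441), 7.125016689300537) 213.5 [[ 506.2 -194.2  244. ]]
170 ((386.50006103515625, 95.49999237060547), (4.242640495300293, 14.142135620117188), 45.0) 35.0 [[ 462.8 -393.5  244. ]]
170 ((371.0, 111.5), (7.0, 6.0), 90.0) 27.5 [[ 461.  -306.2  244. ]]
140 ((326.78466796875, 128.22308349609375), (50.48213195800781, 5.705597877502441), 7.125016689300537) 213.5 [[ 506.2 -194.2  244. ]]
140 ((386.4390563964844, 95.5488052368164), (5.77842903137207, 14.367987632751465), 51.34019470214844) 64.5 [[ 462.8 -393.2  244. ]]
140 ((370.0000305175781, 111.5), (4.949747085571289, 10.60660171508789), 45.0) 31.0 [[ 462.8 -305.   244. ]]
110 ((326.78466796875, 128.22308349609375), (50.48213195800781, 5.705597877502441), 7.125016689300537) 213.5 [[ 506.2 -194.2  244. ]]
110 ((386.2926940917969, 95.3658676147461), (6.246950626373291, 14.367987632751465), 51.34019470214844) 69.5 [[ 463.5 -393.8  244. ]]
110 ((370.0000305175781, 111.5), (4.949747085571289, 10.60660171508789), 45.0) 31.0 [[ 462.8 -305.   244. ]]
[[ 51.  -13.8 244. ]
 [-51.1 -23.5 244. ]]
```

Both views agree on the bar within 2 mm. Raising the arm, then moving above the bar.

Units first: shifts go in units of 100 mm and turns go in units of 0.05 rad. So -320 mm is -3.2, -270 mm is -2.7, 0.1 rad is 2.

>>> inch_along --ticks '[{"z":-0.6},{"x":-0.2,"y":0.15,"z":-1,"drz":0.6},{"x":-0.7,"y":0.45,"z":-1,"drz":1.2},{"x":-1.2,"y":0.78,"z":-1,"drz":2},{"x":-1.7,"y":1.1,"z":-1,"drz":2},{"x":-2.2,"y":1.42,"z":-1,"drz":2},{"x":-2.7,"y":1.74,"z":-1,"drz":2},{"x":-3.2,"y":2.06,"z":-1,"drz":2}]' --aperture 87

```text
time: 1.1
position: [460.0, -256.7, 322.3]
orientation: [-0.0, -0.152, 0.988, 0.0]
contact_force: [1.3, -0.5, -0.4]
opening: 87.0
grasp_force: 0.0
```

```bash
python3 -c "
from h import *
b=np.array(bar(0));print(goal(b+[0,0,90]))"
```

```text
(array([-62. ,  47.7,   7.4]), array([ 0.  , -0.  , -0.04]), array([ 504.7, -192.5,  314.9]))
```

In the tool's units: -62 mm is -0.62, 46 mm is 0.46, -0.04 rad is -0.8.

>>> inch_along --ticks '[{"x":-0.2,"y":0.15,"drz":-0.4},{"x":-0.45,"y":0.32,"drz":-0.8},{"x":-0.62,"y":0.46,"z":0.05,"drz":-0.8},{"x":-0.62,"y":0.46,"z":0.05,"drz":-0.8},{"x":-0.62,"y":0.46,"z":0.05,"drz":-0.8}]'

```text
time: 1.72
position: [504.4, -196.3, 317.4]
orientation: [-0.0, -0.172, 0.985, 0.0]
contact_force: [-0.5, -0.5, -0.5]
opening: 87.1
grasp_force: 0.0
```

```bash
python3 -c "
from h import *
b=np.array(bar(0));print(goal(b),goal(b)[0])
im,d=manip.get_image('wrist'); cv2.imwrite('pics/w1.png',im[:,:,::-1])"
```

```text
(array([-1.6,  3.4, 92.5]), array([ 0.   , -0.001, -0.   ]), array([ 504.7, -192.5,  224.9])) [-1.6  3.4 92.5]
```

View pics/w1.png

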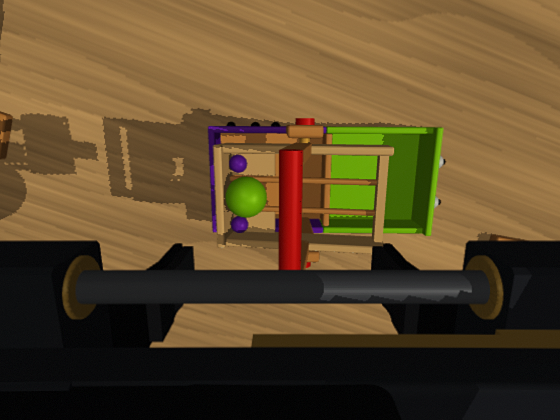

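The wrist view shows the bar (290,210) square to and midway between the fingers, the ball at (245,197), and the beads at (238,163) and (239,225). Descending and gripping.

In the tool's units: 3 mm is 0.03, -1 mm is -0.01.

>>> inch_along --ticks '[{"x":-0.01,"y":0.03,"z":0.25},{"x":-0.01,"y":0.03,"z":0.5},{"x":-0.01,"y":0.03,"z":0.75},{"x":-0.01,"y":0.03,"z":0.92},{"x":-0.01,"y":0.03,"z":0.92}]'

```text
time: 2.4
position: [503.5, -193.5, 224.5]
orientation: [-0.001, -0.171, 0.985, 0.0]
contact_force: [0.5, 0.4, 0.7]
opening: 87.0
grasp_force: 0.0
```

```bash
python3 -c "
from h import *
print(goal(bar(0)))"
```

```text
(array([-1.5,  0.5, -0.4]), array([ 0.001, -0.003, -0.002]), array([ 504.7, -192.5,  224.9]))
```

>>> inch_along --ticks '[{},{},{},{},{},{}]' --aperture 10 --grip_n 15

```text
time: 3.15
position: [504.6, -192.9, 225.5]
orientation: [-0.0, -0.172, 0.985, 0.0]
contact_force: [0.4, 0.6, 0.1]
opening: 35.0
grasp_force: 0.0
```

```bash
python3 -c "
from h import *
print(goal(bar(0)),goal(bar(0.3)))
im,d=manip.get_image('side'); cv2.imwrite('pics/s1.png',cv2.resize(im[60:300,200:480,::-1],None,fx=2,fy=2))"
```

```text
(array([-0.2,  0.3,  0.6]), array([ 0., -0., -0.]), array([ 504.7, -192.5,  224.9])) (array([-0.2, 33.2,  0.9]), array([ 0., -0., -0.]), array([ 493.6, -161.6,  224.6]))
```

View pics/s1.png

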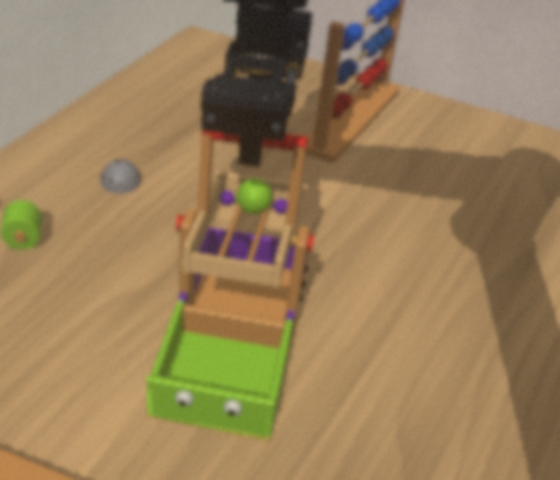

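The side view shows the fingers around the bar between its posts, still closing. The ball and both beads are at the closed end.

>>> inch_along --ticks '[{},{},{},{},{}]'

```text
time: 3.82
position: [504.1, -191.5, 225.4]
orientation: [-0.0, -0.172, 0.985, 0.001]
contact_force: [-1.9, 4.5, 2.6]
opening: 15.4
grasp_force: 15.0
```

```bash
python3 -c "
from h import *
print(goal(bar(0)))"
```

```text
(array([-0.3, -1.2,  0.5]), array([ 0.003, -0.   , -0.   ]), array([ 504.7, -192.5,  224.9]))
```

Gripped. Rocking slowly to t≈0.3.

In the tool's units: 16 mm is 0.16, 2 mm is 0.02.

>>> inch_along --ticks '[{"y":0.02},{"y":0.04},{"y":0.06},{"y":0.08,"z":-0.01},{"y":0.1,"z":-0.01},{"y":0.12,"z":-0.01},{"y":0.14,"z":-0.01},{"y":0.16,"z":-0.01}]'

```text
time: 4.82
position: [499.4, -178.1, 227.3]
orientation: [0.0, -0.172, 0.985, -0.001]
contact_force: [-1.2, -4.8, 4.0]
opening: 15.2
grasp_force: 15.0
```

>>> inch_along --ticks '[{"y":0.02},{"y":0.04},{"y":0.06},{"y":0.08,"z":0.01},{"y":0.1,"z":0.01},{"y":0.12,"z":0.01},{"y":0.14,"z":0.01},{"y":0.16,"z":0.01}]'

```text
time: 5.82
position: [494.0, -162.6, 225.4]
orientation: [0.0, -0.172, 0.985, 0.0]
contact_force: [2.2, -3.5, 3.2]
opening: 15.2
grasp_force: 15.0
```

```bash
python3 -c "
from h import *
print(goal(bar(0.3)))
im,d=manip.get_image('side'); cv2.imwrite('pics/s2.png',cv2.resize(im[60:300,200:480,::-1],None,fx=2,fy=2))"
```

```text
(array([0.1, 1. , 0.8]), array([ 0.   ,  0.001, -0.   ]), array([ 493.6, -161.6,  224.6]))
```

View pics/s2.png

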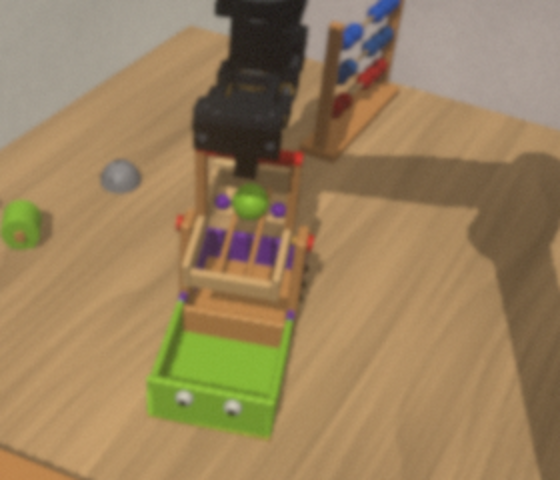

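The ball (250,203) and beads (222,202)/(279,209) have only just started or are still at the closed end. I'll wait for the roll and measure with the ball mask.

```bash
cat >> h.py <<'E'
def ballpos():
    """ball: roundest small lime blob in side, ray cast on the depth-free plane guess + depth"""
    im,d=manip.get_image("side"); out=[]
    for c in blobs(mask(im,32,50,130,50),40):
        (u,v),r=cv2.minEnclosingCircle(c)
        P=depthpts("side",[[u,v]],d)[0]; K,D,M,p=cam("side"); w=(P-p)/np.linalg.norm(P-p)
        out.append((np.round((P+20*w-O)@T,0),round(u),round(v),round(r,1),cv2.contourArea(c)))
    return out
E
```

>>> inch_along --ticks '[{},{},{},{}]' --lines "1,2"

```text
time: 6.38
position: [494.0, -162.7, 225.5]
```

```bash
python3 -c "
from h import *
print(*ballpos(),sep='\n')"
```

```text
(array([ 6., 74., -4.]), 310, 244, 42.2, 2878.5)
(array([304., -78.,  33.]), 210, 172, 12.3, 362.5)
(array([  2.,  52., 147.]), 317, 187, 9.4, 234.5)
```

>>> inch_along --ticks '[{},{},{},{}]' --lines "1,2"

```text
time: 6.92
position: [494.0, -162.8, 225.5]
```

```bash
python3 -c "
from h import *
print(*ballpos(),sep='\n')
im,d=manip.get_image('side'); cv2.imwrite('pics/s3.png',cv2.resize(im[60:300,200:480,::-1],None,fx=2,fy=2))"
```

```text
(array([ 6., 74., -5.]), 310, 244, 42.2, 2878.5)
(array([304., -79.,  32.]), 210, 172, 12.3, 366.5)
(array([  2.,  54., 146.]), 317, 188, 9.2, 236.0)
```

View pics/s3.png

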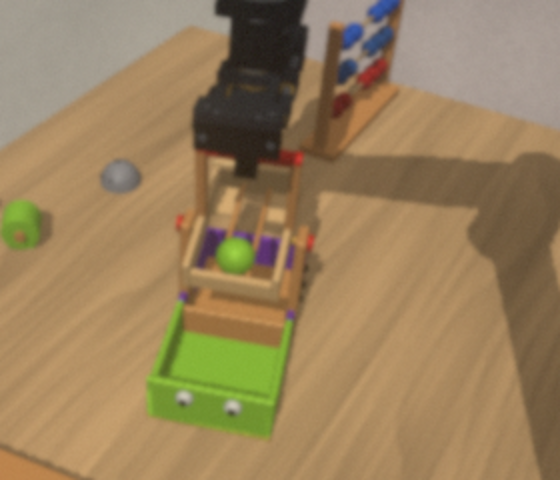

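The ball sits at the far lip (235,256), toy y≈53, and both beads are off the floored part. Rocking back.

In the tool's units: -14 mm is -0.14, -2 mm is -0.02.

>>> inch_along --ticks '[{"y":-0.02},{"y":-0.04},{"y":-0.06},{"y":-0.08,"z":-0.01},{"y":-0.1,"z":-0.01},{"y":-0.12,"z":-0.01},{"y":-0.14,"z":-0.01},{"y":-0.16,"z":-0.01}]' --lines "1,2"

```text
time: 8.02
position: [499.0, -177.9, 226.2]
```

>>> inch_along --ticks '[{"y":-0.02},{"y":-0.04},{"y":-0.06},{"y":-0.08,"z":0.01},{"y":-0.1,"z":0.01},{"y":-0.12,"z":0.01},{"y":-0.14,"z":0.01},{"y":-0.16,"z":0.01}]'

```text
time: 9.02
position: [503.7, -191.8, 225.1]
orientation: [-0.001, -0.172, 0.985, 0.001]
contact_force: [-1.0, 9.6, 3.8]
opening: 15.8
grasp_force: 15.0
```

>>> inch_along --ticks '[{},{},{},{},{},{},{},{}]'

```text
time: 10.02
position: [503.7, -191.6, 225.2]
orientation: [-0.001, -0.172, 0.985, 0.001]
contact_force: [-1.1, 6.4, 2.4]
opening: 15.5
grasp_force: 15.0
```

```bash
python3 -c "
from h import *
print(goal(bar(0)))
print(*ballpos(),sep='\n')
im,d=manip.get_image('side'); a=im[60:300,200:480]
im,d=manip.get_image('top'); b=im[160:310,220:420]
cv2.imwrite('pics/s4.png',np.hstack([cv2.resize(a,(400,343)),cv2.resize(b,(400,343))])[:,:,::-1])"
```

```text
(array([-0.6, -1.2,  0.2]), array([ 0.003, -0.001, -0.   ]), array([ 504.7, -192.5,  224.9]))
(array([ 6., 75., -3.]), 310, 244, 42.2, 2877.5)
(array([303., -77.,  33.]), 210, 172, 12.3, 366.5)
(array([  1., -55., 147.]), 327, 158, 8.8, 211.0)
```

View pics/s4.png

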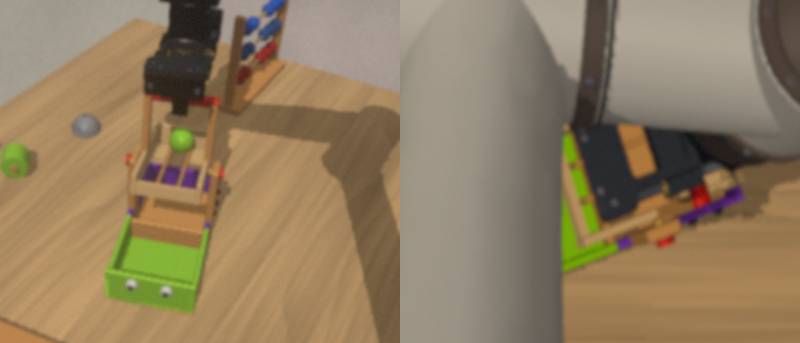

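The ball is back at the closed end (181,140), y≈-55, and no beads show in the sieve or the lime trough. A wrist view can check the violet trough.

```bash
python3 -c "
from h import *
im,d=manip.get_image('wrist'); cv2.imwrite('pics/w2.png',im[:,:,::-1])
for t in (0,.3,.5,.7,.9,1.1,1.25,1.4,1.45): 
  tl=min(.5,max(0,(t-.3)*.55)); print(t,tl,goal(bar(t),tl)[:2])"
```

```text
0 0 (array([-0.6, -1.2,  0.2]), array([ 0.003, -0.001, -0.   ]))
0.3 0 (array([-0.6, 31.6,  0.7]), array([ 0.003, -0.001, -0.   ]))
0.5 0.11000000000000001 (array([-0.6, 50.8,  6.3]), array([ 0.113, -0.001, -0.   ]))
0.7 0.22 (array([-0.6, 68.3, 15.7]), array([ 0.223, -0.001, -0.   ]))
0.9 0.33000000000000007 (array([-0.7, 83.6, 28.7]), array([ 0.333, -0.001,  0.   ]))
1.1 0.44000000000000006 (array([-0.7, 96. , 44.6]), array([ 0.443, -0.001,  0.   ]))
1.25 0.5 (array([ -0.7, 103.3,  58.3]), array([ 0.503, -0.001,  0.   ]))
1.4 0.5 (array([ -0.7, 109.5,  73.5]), array([ 0.503, -0.001,  0.   ]))
1.45 0.5 (array([ -0.7, 111. ,  78.8]), array([ 0.503, -0.001,  0.   ]))
```

View pics/w2.png

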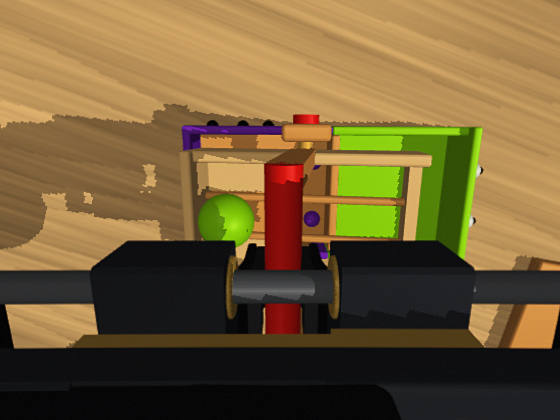

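Both beads show beneath the dowels at (312,218) and (316,165), in the violet trough. Checking their height by depth, then rocking to the lip.

```bash
python3 -c "
from h import *
c=manip.calibration('wrist'); s=manip.read_state(); im,d=manip.get_image('wrist')
f=210/np.tan(np.radians(c['vertical_fov']/2)); K=np.array([[f,0,c['cx']],[0,f,c['cy']],[0,0,1]])
q=s['orientation'];M=R.from_quat([q[1],q[2],q[3],q[0]])
for px in ([312,218],[316,166],[226,220]):
  u=cv2.undistortPoints(np.float64([[px]]),K,np.array(c['distortion']))[0,0]
  p=np.array([*u,1,0])*d[px[1],px[0]]; p[3]=1; h=(np.array(c['hand_eye'])@p)[:3]
  print(np.round((M.apply(h)+s['position']-O)@T,1))
"
```

```text
[28.3 18.6 25.7]
[-26.8  21.7  25. ]
[ -7.1 -50.7 163.3]
```

>>> inch_along --ticks '[{"y":0.02},{"y":0.04},{"y":0.06},{"y":0.08,"z":-0.01},{"y":0.1,"z":-0.01},{"y":0.12,"z":-0.01},{"y":0.14,"z":-0.01},{"y":0.16,"z":-0.01}]' --lines "1,2"

```text
time: 11.28
position: [499.0, -178.1, 227.0]
```

>>> inch_along --ticks '[{"y":0.02},{"y":0.04},{"y":0.06},{"y":0.08,"z":0.01},{"y":0.1,"z":0.01},{"y":0.12,"z":0.01},{"y":0.14,"z":0.01},{"y":0.16,"z":0.01}]' --lines "1,2"

```text
time: 12.28
position: [493.8, -162.8, 225.8]
```

>>> inch_along --ticks '[{},{},{},{},{},{},{},{}]'

```text
time: 13.28
position: [493.8, -162.7, 225.8]
orientation: [0.0, -0.172, 0.985, 0.0]
contact_force: [-2.1, -4.1, 5.0]
opening: 15.4
grasp_force: 15.0
```

```bash
python3 -c "
from h import *
print(*ballpos(),sep='\n')
for t in (.3,.4,.5,.6,.7,.8,.9,1,1.1,1.2,1.3,1.4,1.45): 
  tl=min(.5,max(0,(t-.3)*.55)); print(t,round(tl,3),*goal(bar(t),tl)[:2])"
```

```text
(array([ 6., 74., -4.]), 310, 244, 42.2, 2878.5)
(array([304., -79.,  32.]), 210, 172, 12.3, 362.5)
(array([  2.,  54., 146.]), 317, 188, 9.2, 238.5)
0.3 0 [-0.2  1.1  1.2] [ 0.  0. -0.]
0.4 0.055 [-0.2 10.8  3.4] [ 0.055  0.    -0.   ]
0.5 0.11 [-0.2 20.3  6.7] [ 0.11  0.   -0.  ]
0.6 0.165 [-0.2 29.3 10.9] [ 0.165  0.    -0.   ]
0.7 0.22 [-0.2 37.9 16.1] [ 0.22  0.   -0.  ]
0.8 0.275 [-0.2 45.9 22.1] [ 0.275  0.    -0.   ]
0.9 0.33 [-0.2 53.2 29. ] [ 0.33 -0.   -0.  ]
1 0.385 [-0.2 59.8 36.6] [ 0.385 -0.    -0.   ]
1.1 0.44 [-0.2 65.6 44.9] [ 0.44 -0.   -0.  ]
1.2 0.495 [-0.2 70.5 53.7] [ 0.495 -0.    -0.   ]
1.3 0.5 [-0.2 75.3 63.5] [ 0.5 -0.  -0. ]
1.4 0.5 [-0.2 79.2 73.8] [ 0.5 -0.  -0. ]
1.45 0.5 [-0.2 80.8 79.1] [ 0.5 -0.  -0. ]
```

Beads lie at z≈16 in the violet trough and the ball is at the lip. Now tipping.

In the tool's units: 1 mm is 0.01, 37 mm is 0.37, 0.22 rad is 4.4.

>>> inch_along --ticks '[{"y":0.05,"z":0.01,"drx":0.54},{"y":0.1,"z":0.022,"drx":1.1},{"y":0.145,"z":0.04,"drx":1.64},{"y":0.195,"z":0.055,"drx":2.2},{"y":0.24,"z":0.075,"drx":2.74},{"y":0.285,"z":0.097,"drx":3.3},{"y":0.33,"z":0.12,"drx":3.84},{"y":0.37,"z":0.15,"drx":4.4}]'

```text
time: 14.32
position: [481.6, -127.5, 211.0]
orientation: [0.02, -0.171, 0.979, -0.108]
contact_force: [-0.6, -2.2, 6.7]
opening: 15.2
grasp_force: 15.0
```

```bash
python3 -c "
from h import *
print(*ballpos(),sep='\n')
for t in (.7,.8,.9,1,1.1,1.2,1.3,1.4,1.45): 
  tl=min(.5,max(0,(t-.3)*.55)); print(t,round(tl,3),*goal(bar(t),tl)[:2])"
```

```text
(array([ 6., 72., -5.]), 310, 244, 42.5, 2879.0)
(array([303., -78.,  33.]), 210, 172, 12.3, 365.5)
(array([  1.,  56., 127.]), 317, 196, 9.1, 232.0)
0.7 0.22 [0.3 0.2 0.8] [-0.001  0.002  0.001]
0.8 0.275 [0.3 9.3 5. ] [0.054 0.002 0.001]
0.9 0.33 [ 0.3 18.  10.1] [0.109 0.002 0.   ]
1 0.385 [ 0.3 26.1 16. ] [0.164 0.002 0.   ]
1.1 0.44 [ 0.3 33.5 22.8] [0.219 0.002 0.   ]
1.2 0.495 [ 0.4 40.3 30.4] [0.274 0.002 0.   ]
1.3 0.5 [ 0.4 47.1 38.9] [0.279 0.002 0.   ]
1.4 0.5 [ 0.4 53.1 48.1] [0.279 0.002 0.   ]
1.45 0.5 [ 0.4 55.8 52.9] [0.279 0.002 0.   ]
```

In the tool's units: 33.3 mm is 0.333, 29.8 mm is 0.298, 0.219 rad is 4.38.

>>> inch_along --ticks '[{"y":0.045,"z":0.02,"drx":0.54},{"y":0.09,"z":0.045,"drx":1.08},{"y":0.135,"z":0.07,"drx":1.64},{"y":0.18,"z":0.095,"drx":2.18},{"y":0.22,"z":0.125,"drx":2.72},{"y":0.26,"z":0.155,"drx":3.28},{"y":0.298,"z":0.19,"drx":3.84},{"y":0.333,"z":0.225,"drx":4.38}]'

```text
time: 15.38
position: [472.4, -101.2, 181.8]
orientation: [0.038, -0.168, 0.961, -0.215]
contact_force: [-0.2, 0.5, 7.6]
opening: 15.3
grasp_force: 15.1
```

```bash
python3 -c "
from h import *
print(*ballpos(),sep='\n')
for t in (1.1,1.2,1.3,1.4,1.45): 
  tl=min(.5,max(0,(t-.3)*.55)); print(t,round(tl,3),*goal(bar(t),tl)[:2])"
```

```text
(array([ 8., 79., -6.]), 309, 246, 40.2, 2645.5)
(array([303., -78.,  33.]), 210, 172, 12.3, 365.5)
1.1 0.44 [0.5 0.  0.1] [0.    0.001 0.001]
1.2 0.495 [0.5 8.3 6. ] [0.055 0.001 0.001]
1.3 0.5 [ 0.5 16.8 12.8] [0.06  0.001 0.001]
1.4 0.5 [ 0.5 24.7 20.5] [0.06  0.001 0.001]
1.45 0.5 [ 0.5 28.3 24.6] [0.06  0.001 0.001]
```

In the tool's units: 24.7 mm is 0.247, 20.5 mm is 0.205, 0.06 rad is 1.2.

>>> inch_along --ticks '[{"y":0.04,"z":0.03,"drx":0.54},{"y":0.08,"z":0.06,"drx":1.1},{"y":0.125,"z":0.093,"drx":1.2},{"y":0.168,"z":0.128,"drx":1.2},{"y":0.205,"z":0.165,"drx":1.2},{"y":0.247,"z":0.205,"drx":1.2},{"y":0.247,"z":0.205,"drx":1.2},{"y":0.247,"z":0.205,"drx":1.2}]'

```text
time: 16.42
position: [467.9, -88.7, 152.6]
orientation: [0.043, -0.167, 0.955, -0.243]
contact_force: [2.1, -0.3, 4.6]
opening: 15.2
grasp_force: 14.9
```

```bash
python3 -c "
from h import *
print(*goal(bar(1.4),.5)[:2])
im,d=manip.get_image('side'); cv2.imwrite('pics/s5.png',cv2.resize(im[60:300,200:480,::-1],None,fx=2,fy=2))"
```

```text
[0.6 1.  0.2] [ 0.001  0.001 -0.001]
```

View pics/s5.png

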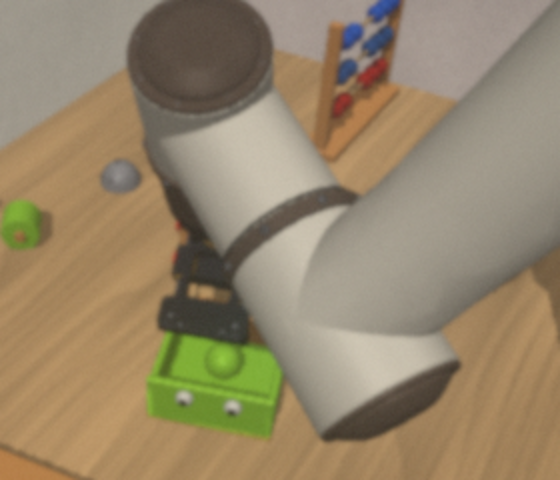

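The ball lies in the lime trough at (223,360). Bringing the sieve back in the grip.

```bash
python3 -c "
from h import *
for t in (1.4,1.3,1.2,1.1,1.,.9,.8,.7): 
  tl=min(.5,max(0,(t-.3)*.55)); print(t,round(tl,3),*goal(bar(t),tl)[:2])"
```

```text
1.4 0.5 [0.6 1.  0.2] [ 0.001  0.001 -0.001]
1.3 0.5 [ 0.5 -7.3 -7. ] [ 0.001  0.001 -0.001]
1.2 0.495 [  0.5 -16.2 -13.3] [-0.004  0.001 -0.001]
1.1 0.44 [  0.5 -24.8 -18.7] [-0.059  0.001 -0.   ]
1.0 0.385 [  0.5 -33.8 -23.2] [-0.114  0.001 -0.   ]
0.9 0.33 [  0.5 -43.2 -26.7] [-0.169  0.001 -0.   ]
0.8 0.275 [  0.5 -52.9 -29.3] [-0.224  0.001 -0.   ]
0.7 0.22 [  0.5 -62.9 -30.7] [-0.279  0.001 -0.   ]
```

>>> inch_along --ticks '[{"y":-0.08,"z":-0.07},{"y":-0.165,"z":-0.133,"drx":-0.08},{"y":-0.25,"z":-0.188,"drx":-1.2},{"y":-0.34,"z":-0.233,"drx":-2.3},{"y":-0.435,"z":-0.269,"drx":-3.4},{"y":-0.53,"z":-0.294,"drx":-4.5},{"y":-0.63,"z":-0.309,"drx":-5.6},{"y":-0.63,"z":-0.309,"drx":-5.6}]'

```text
time: 17.48
position: [480.1, -127.9, 207.9]
orientation: [0.018, -0.17, 0.98, -0.106]
contact_force: [2.3, -3.4, -3.1]
opening: 15.1
grasp_force: 15.2
```

```bash
python3 -c "
from h import *
for t in (.7,.6,.5,.4,.3,.2,.1,0): 
  tl=min(.5,max(0,(t-.3)*.55)); print(t,round(tl,3),*goal(bar(t),tl)[:2])"
```

```text
0.7 0.22 [-1.2  0.1 -1.8] [ 0.005 -0.002 -0.003]
0.6 0.165 [-1.2 -9.3 -5. ] [-0.05  -0.002 -0.003]
0.5 0.11 [ -1.3 -19.1  -7.2] [-0.105 -0.002 -0.003]
0.4 0.055 [ -1.3 -29.   -8.4] [-0.16  -0.002 -0.003]
0.3 0 [ -1.3 -39.   -8.6] [-0.215 -0.002 -0.003]
0.2 0 [ -1.4 -49.9  -7.4] [-0.215 -0.002 -0.003]
0.1 0 [ -1.4 -60.7  -5.2] [-0.215 -0.002 -0.003]
0 0 [ -1.4 -71.1  -1.8] [-0.215 -0.002 -0.003]
```

In the tool's units: -69.5 mm is -0.695, -60 mm is -0.6, -0.215 rad is -4.3.

>>> inch_along --ticks '[{"y":-0.1,"z":-0.045,"drx":-1},{"y":-0.195,"z":-0.07,"drx":-2.1},{"y":-0.292,"z":-0.08,"drx":-3.2},{"y":-0.392,"z":-0.082,"drx":-4.3},{"y":-0.5,"z":-0.07,"drx":-4.3},{"y":-0.6,"z":-0.048,"drx":-4.3},{"y":-0.695,"z":-0.02,"drx":-4.3},{"y":-0.695,"z":-0.02,"drx":-4.3}]'

```text
time: 18.48
position: [502.5, -191.2, 225.7]
orientation: [-0.001, -0.172, 0.985, -0.002]
contact_force: [-3.9, -2.8, -5.0]
opening: 15.5
grasp_force: 15.0
```

>>> inch_along --ticks '[{},{},{},{},{},{}]' --aperture 87

```text
time: 19.23
position: [503.9, -190.8, 226.6]
orientation: [0.0, -0.172, 0.985, -0.002]
contact_force: [-0.1, -0.1, -0.0]
opening: 67.3
grasp_force: 0.0
```

>>> inch_along --ticks '[{},{},{},{}]'

```text
time: 19.73
position: [503.8, -190.8, 226.6]
orientation: [0.0, -0.172, 0.985, -0.002]
contact_force: [-0.2, 0.1, -0.0]
opening: 87.0
grasp_force: 0.0
```

```bash
python3 -c "
from h import *
print(goal(bar(0)))"
```

```text
(array([-0.2, -1.9,  1.7]), array([-0.004, -0.   , -0.   ]), array([ 504.7, -192.5,  224.9]))
```

>>> inch_along --ticks '[{"z":-0.2},{"z":-0.45},{"z":-0.7},{"z":-0.95},{"z":-1.2},{"z":-1.2},{"z":-1.2}]'

```text
time: 20.6
position: [503.2, -190.1, 345.5]
orientation: [-0.0, -0.172, 0.985, -0.001]
contact_force: [0.2, -1.0, 0.1]
opening: 86.7
grasp_force: 0.0
```

```bash
python3 -c "
from h import *
print(*ballpos(),sep='\n')
im,d=manip.get_image('wrist'); cv2.imwrite('pics/w3.png',im[:,:,::-1])"
```

```text
(array([ 6., 73., -5.]), 310, 244, 42.2, 2878.5)
(array([303., -77.,  34.]), 210, 172, 12.3, 365.5)
```

View pics/w3.png

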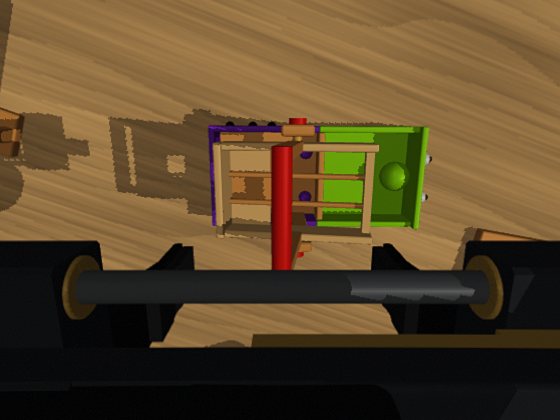

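The ball is in the lime trough (392,177), both beads are in the violet trough (305,155)/(304,197), and the gripper is clear of the handle. Handing in.

```bash
python3 -c "
from workcell import manip
print(manip.hand_in())"
```

```text
the job is handed in; nothing more can be done
None
```

The job is handed in at about 21 s: the ball rolled to the far end and back, both beads lie in the violet trough, the ball lies in the lime trough, and the handle is let go; no verdict was returned.

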